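Raise the bench camera to its second stop and hold it there

ROBOT

A 6-joint arm with a two-finger parallel gripper is mounted at the origin on the work surface. World frame = base frame: x ahead of the robot, y to its left, z up, the work surface at z = 0. Lengths are in m, angles in rad, forces in N, time in s.
With the tool pointing down it reaches from about 0.25 to 0.725 m from the base axis. Payload 9.7 kg.
Tool frame: the origin (TCP) lies at the very end of the fingers, on their centre line; the grasp point (between the pads) lies 19 mm behind it; z points along the fingers, y is the line along which they close (so a half turn about z gives the same grasp; the last joint's range is limited). The gripper opens to 85 mm and grips with 20 to 120 N. Pads are 22 mm wide; open, the fingers measure 114 mm over their backs; the gripper's body (76 mm by 85 mm) begins 54 mm behind the grasp point. The pads swing forward as they close: fully open they stand 13 mm farther back than shut.
Start: joints at [-1.247, 0.087, 0.176, 1.66, 0, 1.571], TCP at [0.175, -0.521, 0.205] pointing down, gripper open.
Joint ranges: [-3.13, 3.13], [-0.85, 1.81], [-1.15, 1.24], [-2.2, 2.28], [-1.44, 1.52], [-3.14, 3.14]. Speed limits (rad/s): [2.22, 2.22, 2.57, 3.14, 3.14, 3.14].

INTERFACE

Orientations are given as a rotation vector (axis times angle).
In Python, from cell import manip, inverse_kinematics, cams gives the robot as it stands. The module is installed in compiled form; this text tells all that it offers. Calls block until the motion is done:
- manip.reach(position, orientation): joint-space move of the TCP to a pose.
- manip.line_to(position, rotation=None, v=0.15): straight line of the TCP; rotation=None keeps the orientation; v is the mean speed in m/s.
- manip.move_joints(angles): joint-space move.
- manip.grip(opening, squeeze=None): finger opening in m; squeeze is the grip in N (None keeps the last); returns when the fingers have stopped.
- manip.pause(seconds).
- inverse_kinematics(position, orientation): joint angles nearest the present ones, or None.
- cams.grab_frame(name): name is "side" or "top"; returns (picture, depth): 480x640x3 uint8, red, green, blue; 480x640 float32, m along the optical axis (not along the pixel's ray), 0 where there is no reading.
- cams.get_calibration(name): a dict with "vertical_fov" (degrees; the focal length in pixels is half the picture's height over the tangent of half this angle, whatever the lens; pixels are square), "cx", "cy" (the principal point, pixels), "distortion" ([k1, k2, p1, p2, k3] as OpenCV has them; the pictures are not rectified), "rvec" (rotation vector, rad) and "tvec" (3), from world to camera coordinates, as OpenCV has them. Camera axes: x right, y down, z forward; pixel columns grow to the right and rows downward; lengths in m; the calibration is good to about 2 mm. A picture is of the moment at which its call begins. get_calibration takes no time and is no camera call.
A pose or a line that the arm cannot do raises manip.IKError and nothing moves.
- manip.finish_job(): hands the job in; it is judged then, once.
Readings, each from a call of its own:
- manip.get_t(): time.
- manip.get_joint_pos(): joint angles.
- manip.get_joint_velocities(): joint speeds.
- manip.get_tau(): joint torques, N m.
- manip.get_eef_pos(): TCP position.
- manip.get_ee_rot(): TCP orientation.
- manip.get_wrist_force(): force on the tool from outside, world axes, zero at the start.
- manip.get_moment(): the same for the moment, N m.
- manip.get_gripper_width(): finger opening in m.
- manip.get_grip_force(): force on a finger pad.
Only numpy, scipy, OpenCV 4.12 (cv2) and the standard library are available. Lean on these libraries where they do the work, as an engineer would, in place of code of your own. Each camera call takes 0.05 s, during which the arm holds its last target. There are 200 camera calls.

TASK

The little camera on the telescoping column has to go up for a wide picture of the plaster tile. Lift off the rinsed blue cup that is drying upside down on the column's grip and stand it, still upside down, on the round white pail lid; then squeeze the orange button in the grip, pull straight up past the first stop to the second, and finish still holding the grip up there with the button squeezed in (the second stop does not latch). Leave the bottle, tubs, bowl and snips where they are.

Things in the scene. Friction and masses are not known exactly. Their poses are not given: they have to be found in the camera images.
- column: Bench camera column, screwed down: black foot 110 mm wide, 10 mm high; black outer tube 34 mm wide, its grey collar's top 105 mm above the bench. Origin: on the tube's axis at bench level, z up; x points along the arm that carries the camera (130 mm out; parked, its top is 141 mm and the arm's top 126 mm above the bench). The plaster tile on its board is fixed under the camera.
- grip (a point): Upright black grip straight above the column's axis: 26 mm (x) by 30 mm (y) by 75 mm high, axes parallel to the column's. This point: centre of its underside, 130 mm above the bench when parked. On its -y side is the orange button. Gripping it across y (36 mm over the button) squeezes the button in flush. With the camera it weighs about 0.5 kg; lifting takes about 6 N, plus 25 N per m/s.
- grip_top (a point): Centre of the grip's flat top face, 75 mm above the point grip, 205 mm above the bench when parked. The button lies 9 to 49 mm below this.
- lift (a joint): Height of head, grip and camera above parked, m: 0 parked and latched, 0.040 first stop, 0.080 second stop (end of travel). A pin latches at 0 and at the first stop unless the button is squeezed. The second stop has no latch: let go and it drops back and catches at the first. A white ring on the bright tube comes out of the collar at the first stop, a red ring at the second.
- button (a joint): How far the orange button (13 mm wide, 40 mm tall, sticks out 6 mm) is squeezed in, m: 0 out, 0.006 flush with the grip, 0.007 at most. The latch pin is free above about 0.0045. 1.5 N starts it, 5 N holds it fully in.
- cup: Blue plastic cup, 72 mm high, upside down over the grip: closed end, 58 mm wide, on top; open rim, 68 mm wide, below; wall and floor 3 mm; about 35 g. Origin: centre of the open rim, z up to the closed end, 72 mm above. It starts resting with its floor on the grip's top, rim 136 mm above the bench, and must rise 70 mm to come clear of the grip.
- pail_lid: Round white pail lid lying fixed on the bench, left or right of the column: flat top 188 mm across, 10 mm above the bench. Origin: centre of its underside.
- wash_bottle: Clear bottle with green cap, 72 mm across, 200 mm tall, standing on the bench. Origin: centre of its underside.
- tub_a: White open tub, 96 mm across, 95 mm tall, standing on the bench. Origin: centre of its underside.
- tub_b: White open tub, 96 mm across, 95 mm tall, standing on the bench. Origin: centre of its underside.
- mixing_bowl: Black rubber bowl, 116 mm across, 60 mm tall, standing on the bench. Origin: centre of its underside.
- snips: Snips with yellow handles, 180 mm long, 13 mm high, lying on the bench near the robot. Origin: on the bench, 60 mm from the handles' ends, x towards the jaws.
- scale: Red kitchen scale, fixed, 200 by 170 mm, 40 mm high, on the other side of the column than the lid. Origin: centre of its underside.
There are look-alikes about, which are no part of the job. Of the things like the cup, leave any that is pink; of the rest the larger one is meant.

How it is judged:
By the outcome, as a careful person would: the job done as asked, in the order asked, and still so for the second after the job is handed in, while the arm keeps its last pose, push and grip.
It also fails if it takes over 66 s, if anything falls off the work surface, if the arm or the gripper's body presses on something with over 40 N, if the wrist force passes 120 N, or if a joint passes its speed limit or range.

## Working session

There is one attempt and no reset: what is moved stays moved. The work goes in short steps, each a Python script; the robot and the scene stay as the last script left them, time stands still between calls to the robot, and variables do not carry over. Pictures are saved under pics/ and viewed, at most 10 in all, crops included, and the job is handed in when it is done.

```bash
mkdir -p pics
cat > h.py <<'E'
import numpy as np, cv2
from cell import manip, inverse_kinematics, cams
def cal(n):
    c=cams.get_calibration(n); f=240/np.tan(np.radians(c["vertical_fov"])/2)
    K=np.array([[f,0,c["cx"]],[0,f,c["cy"]],[0,0,1.]])
    R=cv2.Rodrigues(np.array(c["rvec"],float))[0]
    return K,np.array(c["distortion"],float),R,np.array(c["tvec"],float).ravel()
def cloud(n,depth):
    K,d,R,t=cal(n)
    v,u=np.mgrid[0:480,0:640]
    p=cv2.undistortPoints(np.stack([u.ravel(),v.ravel()],1).astype(np.float64)[:,None],K,d)[:,0]
    z=depth.ravel()[:,None].astype(float)
    return ((np.hstack([p*z,z])-t)@R).reshape(480,640,3)
def grab(n,tag):
    im,de=cams.grab_frame(n)
    cv2.imwrite(f"pics/{tag}.png",cv2.cvtColor(im,cv2.COLOR_RGB2BGR)); P=cloud(n,de)
    P[de==0]=np.nan; np.savez(f"{tag}.npz",im=im,de=de,P=P); return im,de,P
E
python3 - <<'E'
from h import *
for n in("side","top"):
    grab(n,n+"1"); K,d,R,t=cal(n); print(n,K[0,0],d,-R.T@t,R[2])
print(manip.get_t(),manip.get_ee_rot())
E
```

```text
side 538.690185275247 [0.04731461 0.         0.         0.         0.        ] [-0.03672883  0.96692812  1.11837845] [ 0.38781815 -0.63486261 -0.66824138]
top 496.1066785600664 [-0.1027009  0.         0.         0.         0.       ] [0.3630642  0.005298   1.45653257] [ 0.12650084  0.00673698 -0.99194362]
0.1 [-3.09935780e+00 -5.06233611e-01  2.97681929e-04]
```

View pics/side1.png

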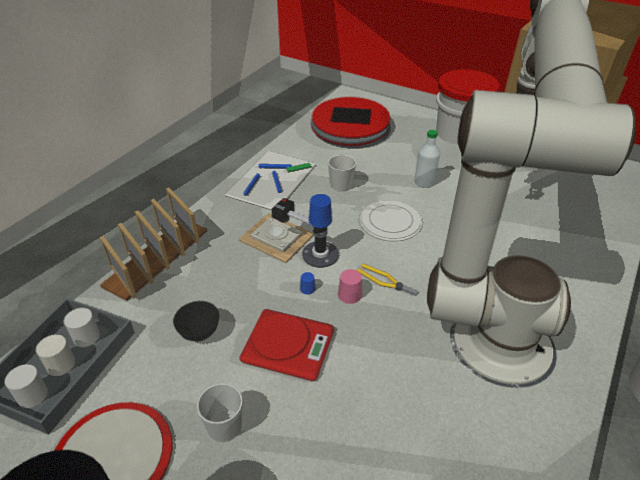

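View pics/top1.png

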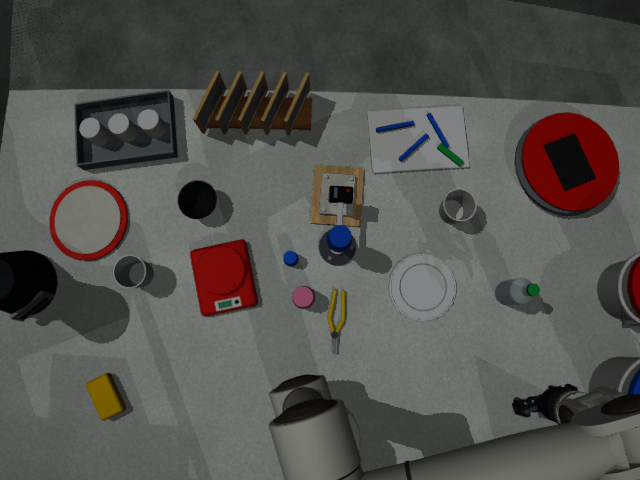

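The side view shows the cup on the grip at (320,210), the lid at (390,220) and the camera head at (284,210). The top view has the cup at (340,237), the lid at (422,287), the camera at (340,195), the bottle at (525,290) and the snips at (338,315). The small blue and pink cups are decoys, at (291,258) and (303,297).

Run:
```python
from h import *
def circ(p):
    A=np.c_[2*p,np.ones(len(p))];s=np.linalg.lstsq(A,(p**2).sum(1),rcond=None)[0];return s[:2],np.sqrt(s[2]+s[:2]@s[:2])
for n,boxes in(("top",dict(cup=(320,215,362,262),lid=(380,245,465,330),cam=(325,180,358,208),arm=(330,203,350,230),board=(305,160,370,230),foot=(315,240,360,270))),("side",dict(cup=(300,185,340,232),lid=(350,195,430,245),cam=(268,195,300,225),arm=(290,200,312,225),foot=(295,235,345,272)))):
    z=np.load(n+"1.npz");im=z["im"].astype(int);P=z["P"]
    r,g,b=im[...,0],im[...,1],im[...,2]
    for k,(a,c,e,f) in boxes.items():
        m=np.zeros((480,640),bool);m[c:f,a:e]=1;m&=np.isfinite(P[...,2])
        Z=P[...,2]
        if k=="cup":
            m&=(b>1.5*r)&(b>60)&(Z>.12)
            t=m&(Z>.2); print(n,"cup zmax",np.percentile(Z[m],[2,50,98]),"top mean",P[t].mean(0),"minmax",np.percentile(P[t],[2,98],axis=0).round(4).tolist(),t.sum())
            # fit circle on points
        if k=="lid":
            m&=(Z>.006)&(Z<.02)
            h=cv2.convexHull(P[m][:,:2].astype(np.float32))[:,0];print(n,"lid",circ(h.astype(float)),np.median(Z[m]),m.sum())
        if k in("cam","arm"):
            m&=(Z>.1)&(Z<.16);print(n,k,np.median(P[m],0),np.percentile(P[m],[3,97],axis=0).round(3).tolist(),m.sum())
        if k=="board":
            m&=(b<.75*r)&(Z<.03);print(n,k,cv2.minAreaRect((P[m][:,:2]*1000).astype(np.float32)),np.median(Z[m]))
        if k=="foot":
            m&=(Z>.006)&(Z<.016)&(im.max(2)<80);h=cv2.convexHull(P[m][:,:2].astype(np.float32))[:,0];print(n,k,circ(h.astype(float)),m.sum())
# silhouette triangulation of cup top edge: column of the blue mask in side
for n in("top","side"):
    z=np.load(n+"1.npz");im=z["im"];a=(300,160,380,280) if n=="top" else (270,160,370,290)
    c=im[a[1]:a[3],a[0]:a[2],::-1]
    cv2.imwrite(f"pics/c_{n}.png",cv2.resize(c,None,fx=4,fy=4,interpolation=cv2.INTER_CUBIC))
A=cv2.imread("pics/c_top.png");B=cv2.imread("pics/c_side.png")
H=np.zeros((520,720+0,3),np.uint8);H[:480,:320]=A;H[:520,320:720]=B;cv2.imwrite("pics/crop.png",H)
# what is near the path: other objects heights between y
```

```text
top cup zmax [0.20041861 0.20714688 0.21173239] top mean [ 0.55898989 -0.03818428  0.20720182] minmax [[0.5334, -0.0644, 0.2022], [0.5846, -0.0132, 0.2118]] 396
top lid (array([ 0.46099666, -0.29252895]), np.float64(0.1376833255059859)) 0.0096163266996095 2848
top cam [ 0.68298378 -0.04018236  0.13541163] [[0.658, -0.071, 0.113], [0.707, -0.01, 0.143]] 437
top arm [ 0.6361522  -0.04019159  0.11963575] [[0.606, -0.054, 0.109], [0.667, -0.032, 0.124]] 138
top board ((713.9195556640625, -34.31675720214844), (151.20359802246094, 182.24911499023438), 87.6678237915039) 0.008136609755545393
top foot (array([ 0.55432695, -0.04227107]), np.float64(0.05540575596581663)) 431
side cup zmax [0.14050307 0.19008049 0.2127885 ] top mean [ 0.55872972 -0.03395756  0.20890557] minmax [[0.5328, -0.0632, 0.2012], [0.5862, -0.0089, 0.2134]] 269
side lid (array([ 0.4516545 , -0.30060072]), np.float64(0.14754620377104163)) 0.011455210320500975 2005
side cam [ 0.67913198 -0.03210617  0.13332866] [[0.637, -0.069, 0.109], [0.709, -0.007, 0.144]] 437
side arm [ 0.63547838 -0.03784012  0.12330292] [[0.574, -0.069, 0.114], [0.676, -0.009, 0.155]] 180
side foot (array([ 0.55877889, -0.03695114]), np.float64(0.05352279043885786)) 395
```

View pics/crop.png

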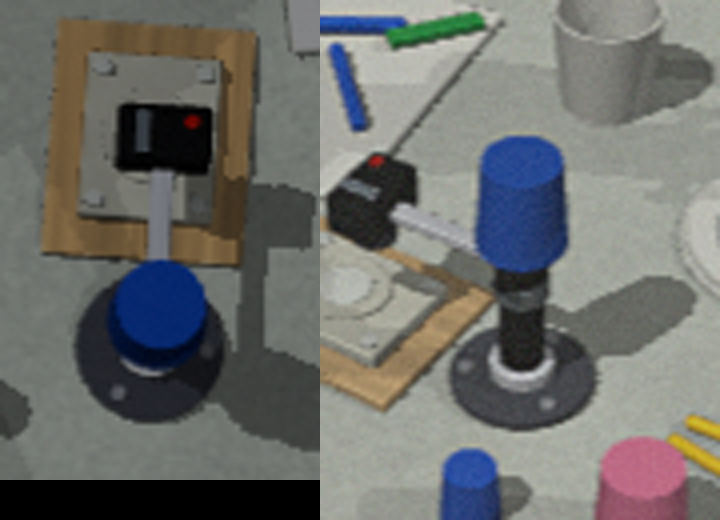

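Cup, from both views: centre about (0.559,-0.037), top about 0.208, with the camera arm along world +x. My lid circle fit was spoilt by noise, so I'll refit it with a white mask and grasp the cup in the same script.

```bash
cat >> h.py <<'E'
from scipy.spatial.transform import Rotation as Ro
def down(yaw): return (Ro.from_euler("z",yaw)*Ro.from_euler("x",np.pi)).as_rotvec()
E
python3 - <<'E'
from h import *
for n,(a,c,e,f) in(("top",(380,245,465,330)),("side",(350,195,430,248))):
    z=np.load(n+"1.npz");P=z["P"];im=z["im"]
    m=np.zeros((480,640),np.uint8);m[c:f,a:e]=(im[c:f,a:e].min(2)>(150))
    m=cv2.morphologyEx(m,cv2.MORPH_CLOSE,np.ones((9,9)))
    k,l,s,_=cv2.connectedComponentsWithStats(m);i=1+s[1:,4].argmax();q=P[(l==i)&np.isfinite(P[...,2])]
    print(n,s[i],np.median(q,0),np.percentile(q,[1,99],axis=0).round(3).tolist())
p=manip.get_eef_pos();manip.line_to([p[0],p[1],0.33],v=.25)
manip.reach([.559,-.0375,.30],down(0))
print(manip.get_joint_pos(),manip.get_gripper_width())
manip.line_to([.559,-.0375,.163],v=.1)
print(manip.get_eef_pos(),manip.get_wrist_force(),manip.get_t())
manip.grip(.03,20)
print(manip.get_gripper_width(),manip.get_grip_force(),manip.get_wrist_force(),manip.get_t())
grab("side","side2")
E
```

```text
Traceback (most recent call last):
ValueError: attempt to get argmax of an empty sequence
```

Run:
```python
from h import *
for n,(a,c,e,f) in(("top",(380,245,465,330)),("side",(350,195,430,248))):
    z=np.load(n+"1.npz");P=z["P"];g=z["im"].min(2)[c:f,a:e]
    th,mm=cv2.threshold(cv2.GaussianBlur(g,(3,3),0),0,1,cv2.THRESH_OTSU)
    m=np.zeros((480,640),np.uint8);m[c:f,a:e]=mm
    m=cv2.morphologyEx(m,cv2.MORPH_OPEN,np.ones((5,5)))
    k,l,s,_=cv2.connectedComponentsWithStats(m);i=1+s[1:,4].argmax();q=P[(l==i)&np.isfinite(P[...,2])]
    print(n,th,s[i],np.median(q,0),np.percentile(q,[1,99],axis=0).round(3).tolist())
p=manip.get_eef_pos();manip.line_to([p[0],p[1],0.33],v=.25)
manip.reach([.559,-.0375,.30],down(0))
print(manip.get_joint_pos(),manip.get_gripper_width())
manip.line_to([.559,-.0375,.163],v=.1)
print(manip.get_eef_pos(),manip.get_wrist_force(),manip.get_t())
manip.grip(.03,20)
print(manip.get_gripper_width(),manip.get_grip_force(),manip.get_wrist_force(),manip.get_t())
grab("side","side2")
```

```text
top 117.0 [ 401  265   43   44 1506] [ 0.44672655 -0.29107712  0.00946259] [[0.387, -0.351, 0.003], [0.507, -0.231, 0.017]]
side 149.0 [ 358  195   72   53 3328] [ 0.42739133 -0.28475007  0.00838429] [[0.309, -0.462, -0.004], [0.538, -0.145, 0.017]]
[-6.82148518e-02  1.74154937e-01  4.60996025e-01  1.85753090e+00
 -1.15328648e-04  3.07423823e+00] 0.08558127452579462
[ 0.55930227 -0.03750712  0.16363663] [-0.41143381 -0.79549828 -0.14609572] 4.475
0.059726401085687386 20.87764011379477 [-0.51987221  0.34424939  4.80486003] 4.8417
```

View pics/side2.png

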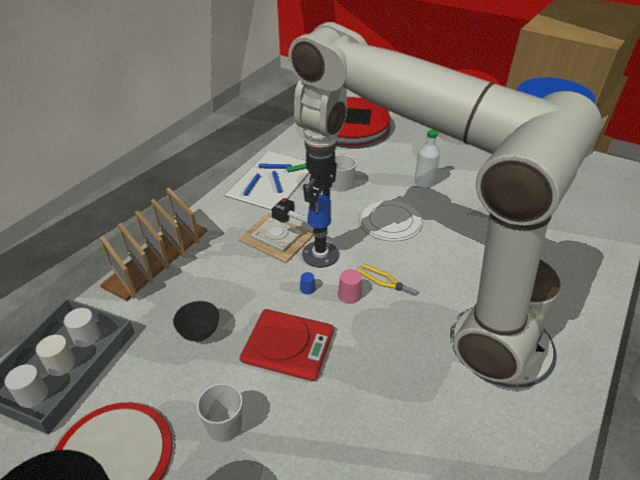

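The side view shows the fingers round the cup on the column at (320,210), with the lid clear at (390,220). The concentric inner ring seen from the top puts the lid centre at (0.447,-0.291). Next I'll lift straight up, carry the cup over and place it.

Run:
```python
from h import *
for n,px in(("top",(422.5,287)),("side",(390.5,220))):
    K,d,R,t=cal(n);q=cv2.undistortPoints(np.array([[px]],float),K,d)[0,0];r=R.T@np.r_[q,1];o=-R.T@t
    print(n,o+r*(.01-o[2])/r[2])
manip.line_to([.559,-.0375,.262],v=.1)
print(manip.get_gripper_width(),manip.get_wrist_force())
manip.line_to([.449,-.291,.262],v=.2)
manip.line_to([.449,-.291,.07],v=.15)
manip.line_to([.449,-.291,.0385],v=.03)
print(manip.get_eef_pos(),manip.get_wrist_force(),manip.get_gripper_width())
manip.grip(.085,20);manip.pause(.2)
manip.line_to([.449,-.291,.2],v=.15)
manip.reach([.43,-.20,.33],down(0))
print(manip.get_wrist_force(),manip.get_t())
a=grab("top","top3")[0];b=grab("side","side3")[0]
A=cv2.resize(a[170:340,300:480,::-1],None,fx=2.2,fy=2.2);B=cv2.resize(b[150:290,270:440,::-1],None,fx=2.2,fy=2.2)
H=np.zeros((max(len(A),len(B)),A.shape[1]+B.shape[1],3),np.uint8);H[:len(A),:A.shape[1]]=A;H[:len(B),A.shape[1]:]=B
cv2.imwrite("pics/c3.png",H);print(A.shape,B.shape)
```

```text
top [ 0.44585688 -0.29149298  0.01      ]
side [ 0.44519599 -0.28581187  0.01      ]
0.06008437630526025 [ 1.06145147 -0.2435526  -1.29717455]
[ 0.44936246 -0.29090054  0.0391223 ] [0.3054058  3.58262529 6.07357257] 0.05959746070727243
[ 0.57539796  0.62452664 -1.62521378] 12.6833
(374, 396, 3) (308, 374, 3)
```

View pics/c3.png

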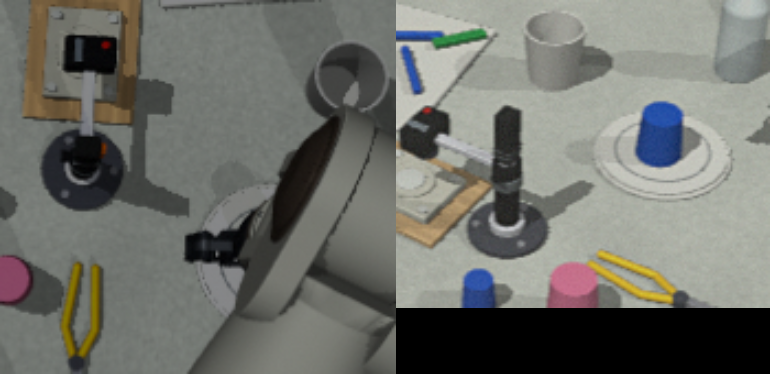

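The cup stands upside down on the lid, at side-crop (660,135), and the grip is bare, at top-crop (90,150), with its orange button on the -y side. I'll measure the grip top next.

Run:
```python
from h import *
for n,(a,c,e,f) in(("top",(325,225,352,255)),("side",(305,190,335,240))):
    z=np.load(n+"3.npz");P=z["P"][c:f,a:e];im=z["im"][c:f,a:e].astype(int);Z=P[...,2]
    m=np.isfinite(Z)&(Z>.192)&(Z<.22);q=P[m]
    print(n,m.sum(),np.median(q,0),q.mean(0),np.percentile(q,[3,97],axis=0).round(4).tolist(),cv2.minAreaRect((q[:,:2]*1000).astype(np.float32)))
    o=np.isfinite(Z)&(im[...,0]>1.6*im[...,2])&(im[...,0]>60)&(Z>.1)
    if o.any(): print(" orange",np.median(P[o],0),o.sum())
# yaw: arm strip + camera centre
z=np.load("top3.npz");P=z["P"]
m=np.zeros((480,640),bool);m[203:228,330:352]=1;m&=(P[...,2]>.112)&(P[...,2]<.135)
q=P[m];print("arm",len(q),np.polyfit(q[:,0],q[:,1],1),np.median(q,0))
m=np.zeros((480,640),bool);m[180:206,320:362]=1;m&=(P[...,2]>.132)&(P[...,2]<.15);print("cam",P[m].mean(0),np.percentile(P[m],[2,98],axis=0).round(3).tolist())
```

```text
top 126 [ 0.55772368 -0.03923372  0.20352687] [ 0.55752658 -0.03897382  0.20310673] [[0.5461, -0.0551, 0.1942], [0.5695, -0.024, 0.2083]] ((557.436767578125, -40.908782958984375), (24.737995147705078, 33.962669372558594), 1.0686248540878296)
 orange [ 0.5583911  -0.05655231  0.1940739 ] 10
side 106 [ 0.55706136 -0.0315961   0.20491187] [ 0.55820179 -0.03292068  0.2032941 ] [[0.5476, -0.049, 0.1932], [0.5727, -0.0215, 0.2103]] ((560.501953125, -35.88665771484375), (26.927780151367188, 32.63975143432617), 3.126433849334717)
arm 148 [-0.03051827 -0.01992585] [ 0.63029616 -0.03874899  0.11967246]
cam [ 0.687604   -0.04034581  0.13647063] [[0.668, -0.072, 0.132], [0.707, -0.009, 0.143]]
```

Run:
```python
from h import *
manip.reach([.5577,-.0383,.30],down(-.01))
manip.line_to([.5577,-.0383,.155],v=.1)
print(manip.get_eef_pos(),manip.get_wrist_force(),manip.get_t())
manip.grip(.02,20);print(manip.get_gripper_width(),manip.get_grip_force(),manip.get_wrist_force(),manip.get_moment())
manip.pause(.2)
print(manip.get_gripper_width(),manip.get_wrist_force(),manip.get_eef_pos())
```

```text
[ 0.55800528 -0.03830493  0.15563369] [ 1.01893977 -0.41865057  0.24704039] 15.225
0.029455289706062662 22.15261436998844 [-0.73467618 -7.47320953  3.07805407] [-1.45349388  0.07551963 -0.21419662]
0.029624678957496774 [-0.78915163 -6.80234846  2.80977571] [ 0.55786486 -0.03971509  0.15555692]
```

Run:
```python
from h import *
y=-.0400
manip.line_to([.5577,y,.155],v=.02);print(manip.get_wrist_force(),manip.get_eef_pos())
manip.grip(.02,60);print(manip.get_gripper_width(),manip.get_wrist_force())
for z in(.165,.195,.225,.232):
    manip.line_to([.5577,y,z],v=.05)
    print(z,manip.get_eef_pos(),manip.get_wrist_force(),manip.get_gripper_width())
print(manip.get_t())
```

```text
[-0.88480311  2.57844043  6.02401832] [ 0.55789701 -0.03973104  0.15553868]
0.029111101111115686 [-1.75902343  3.067618    6.20959714]
0.165 [ 0.55780816 -0.03976334  0.16466411] [ 3.48888515  3.78624776 -2.30773772] 0.029389413757113108
0.195 [ 0.55779619 -0.03976876  0.19472377] [ 3.13317856  4.83961177 -3.10744363] 0.028780325965567448
0.225 [ 0.55779506 -0.03973964  0.22471179] [ 2.88027824  4.09140716 -3.50054355] 0.02888311021096644
0.232 [ 0.55779274 -0.03975765  0.23181005] [ 2.68162083  3.71174991 -2.84939615] 0.028600978790934133
18.575
```

Run:
```python
from h import *
y=-.0400
for z in np.arange(.2335,.2415,.001):
    manip.line_to([.5577,y,z],v=.02); manip.pause(.1)
    f=manip.get_wrist_force();print(round(z,4),manip.get_eef_pos()[2],f,manip.get_gripper_width())
    if f[2]<-20: break
print(manip.get_t())
b=grab("side","side4")[0];a=grab("top","top4")[0]
A=cv2.resize(b[130:290,260:440,::-1],None,fx=4,fy=3.75);cv2.imwrite("pics/c4.png",A)
```

```text
0.2335 0.23308653071186491 [ 2.56555651  4.32851484 -2.9987884 ] 0.029136023406380048
0.2345 0.23399662484317318 [ 3.4946763   4.49739726 -3.8726501 ] 0.029444389745014735
0.2355 0.23495836248458052 [ 3.19136637  4.10409325 -3.33007956] 0.02896817716531065
0.2365 0.2357556687092883 [ 3.08965551  3.88455421 -5.80117464] 0.028969409133776765
0.2375 0.23580097650041051 [  3.61376372   5.13462266 -10.03945427] 0.028982089949721516
0.2385 0.235795497615479 [  5.34437333   4.78964316 -15.70446337] 0.028654453441728987
0.2395 0.23582789155453115 [  6.39247436   3.54532991 -21.77331176] 0.028655620983727648
21.025
```

View pics/c4.png

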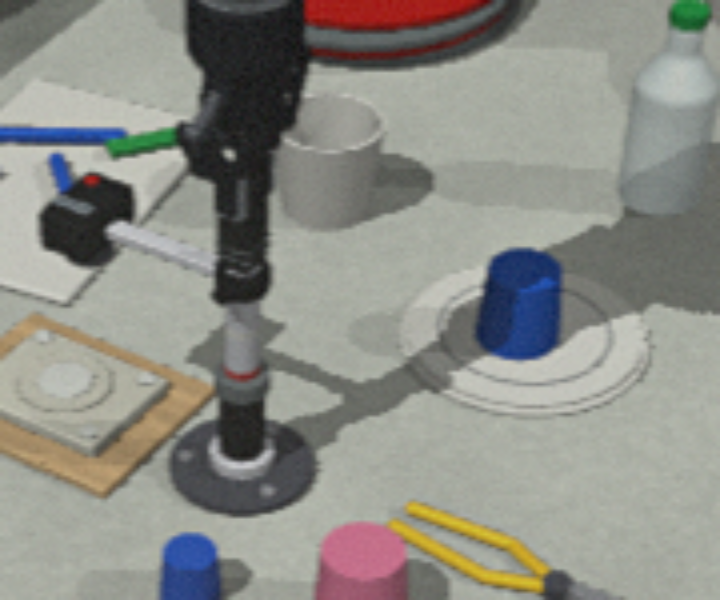

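The red ring is out of the collar at (242,376), the head stands against a hard stop after 80 mm of travel, and the cup is upside down on the lid at (520,300). I'll ease the pull slightly and hand in.

Run:
```python
from h import *
manip.line_to([.5577,-.04,.238],v=.02); manip.pause(.3)
print(manip.get_eef_pos(),manip.get_wrist_force(),manip.get_gripper_width(),manip.get_t())
print(manip.finish_job())
```

```text
[ 0.55766875 -0.03976755  0.23580712] [  5.09953674   4.87084943 -12.76881045] 0.028830466903381074 21.675
the job is handed in; nothing more can be done
None
```

Job handed in at about 22 s: the blue cup stands upside down on the pail lid, and the arm is still holding the grip at the second stop (red ring out) with the button squeezed in.

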